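# Seat two bun feet in a dished packing board

## Task

Slide the two turned wooden bun feet across the grey packing board, never lifting them off it or tipping them over, until each sits upright and fully home, self-centred, in its own dished seat: the large foot in the large dish, the small foot in the small dish. Do not shift the label roll standing on the board or the tape measure beside the board, and leave everything released and at rest.

Things in the scene. Friction and masses are not known exactly. Their poses are not given: they have to be found in the camera images.
- board: Fixed grey board, slippery (friction about 0.07), 26 mm thick, origin on its underside; spans x -180 to +135, y -205 to +205 mm. Two flush inserts with a round dish each, centred at x +75, y +100 and -100 mm (which is which varies). Fixed rib between them: x +50 to +130, y -10 to +10 mm, 30 mm high above the board. The feet start near x -100 to -45 mm, one on each side, either way round.
- seat_large (a point): Centre of the mouth of the large dish, level with the board's top. Mouth 86 mm across, smooth conical wall sloping at 30 degrees down to a flat floor 27 mm across, 17 mm deep. A foot let go within about 20 mm of the centre slides home and rights itself.
- seat_small (a point): Centre of the mouth of the small dish, level with the board's top: mouth 72 mm across, same wall slope, floor 23 mm across, 14 mm deep.
- bun_large: Large turned wooden bun foot, a flattened ball 98 mm across (widest 28 mm above its underside) and 46 mm high, tapering below at 30 degrees to a flat underside 28 mm across, flat top 56 mm across with a small steel disc; about 0.35 kg, bottom-heavy. Origin at the centre of its underside, z up through its top. Fully home, its origin lies 16 mm below the point of the large dish.
- bun_small: Small bun foot of the same shape: 82 mm across (widest 23 mm above its underside), 38 mm high, underside 23 mm across, top 47 mm across; about 0.22 kg, bottom-heavy. Origin at the centre of its underside, z up. Fully home, its origin lies 13.7 mm below the point of the small dish.
- label_roll: White roll of labels standing loose on the board's near part, between the two feet: upright cylinder 72 mm across, 55 mm high. Origin at the centre of its underside. A bystander, not to be shifted.
- tape_measure: Yellow tape measure lying loose on the bench to the right of the board: 64 x 75 mm, 37 mm high, origin at the centre of its underside. A bystander, not to be shifted.
Mind the look-alikes: they are no part of the job. What is shaped like the bun_small but blue is not meant.

How it is judged:
At the end, for the whole second after the job is handed in: Each bun foot rests in the dish of its own size: within 5 mm of the dish's centre, sunk at least 14 mm (large) or 11.5 mm (small) below the board's top, tilted less than 5 degrees, at rest; the label roll and the tape measure within 15 mm of where they stood (horizontal distance between bun_large and seat_large below 0.005 m and horizontal distance between bun_small and seat_small below 0.005 m and z of bun_large in the frame of seat_large below -0.014 m and z of bun_small in the frame of seat_small below -0.0115 m and angle between each of bun_large, bun_small's own z axis and vertical below 0.09 rad and linear speed of each of bun_large, bun_small below 0.02 m/s and distance of each of label_roll, tape_measure from where it was at the start of the episode below 0.015 m); the robot touches nothing.
It fails at once if a bun foot is lifted off the board (its underside's centre more than 20 mm above the board's top) (z of any of bun_large, bun_small in the frame of board above 0.046 m).
It fails at once if a bun foot is tipped over (more than 60 degrees) or falls off the board (angle between any of bun_large, bun_small's own z axis and vertical above 1.05 rad or z of any of bun_large, bun_small in the frame of board below -0.005 m).
It fails at once if the label roll or the tape measure is shifted by more than 15 mm (distance of any of label_roll, tape_measure from where it was at the start of the episode above 0.015 m).
It also fails if it takes over 58 s, if anything falls off the work surface, if the arm or the gripper's body presses on something with over 40 N, if the wrist force passes 120 N, or if a joint passes its speed limit or range.

## Robot

A 6-joint arm with a two-finger parallel gripper is mounted at the origin on a cart in front of the work surface, level with it; the furniture and walls round the work are solid. World frame = base frame: x ahead of the robot, y to its left, z up, the work surface at z = 0. Lengths are in m, angles in rad, forces in N, time in s.
With the tool pointing down it reaches from about 0.35 to 0.925 m from the base axis. Payload 6.4 kg.
Tool frame: the origin (TCP) lies midway between the tips of the shut fingers; the grasp point (between the pads) lies 19 mm behind it; z points along the fingers, y is the line along which they close (so a half turn about z gives the same grasp; the last joint's range is limited). The gripper opens to 85 mm and grips with 20 to 120 N. Pads are 22 mm wide; open, the fingers measure 114 mm over their backs; the gripper's body (76 mm by 85 mm) begins 54 mm behind the grasp point. The pads swing forward as they close: fully open they stand 13 mm farther back than shut.
Start: joints at [-1.293, 0.245, 1.558, -0, 1.339, -0.174], TCP at [0.284, -0.585, 0.231] pointing down, gripper open.
Joint ranges: [-3.13, 3.13], [-1.02, 2.26], [0.13, 2.54], [-0.95, 4.09], [0.21, 2.88], [-2.74, 2.74]. Speed limits (rad/s): [2.57, 2.57, 3.14, 3.14, 3.14, 3.14].

## Interface

Orientations are given as a rotation vector (axis times angle).
In Python, from bench import ctrl, camera, order gives the robot as it stands.
- The arm moves only by the tool step_arm, never from a script. Its arguments are lists of equal length, an entry for each row: "linear": the shift along the tool's x, y, z in units of 25 mm (1.0 is 25 mm), a list of three; "twist": the turn, a rotation vector about the tool's x, y, z in degrees, a list of three. A call has 1 to 12 rows; each row shifts and turns the commanded pose from where the row before left it, along the tool's axes as they then stand; what a row does not reach is not made up. A row lasts 1/12 s, in which the tool goes at most 41.7 mm and 7.16 degrees, less where a joint would pass 70% of its speed; a pose out of reach is approached as far as the arm can. A call is refused whole if a number of a shift passes 1 or a number of a turn 7.16, either way. A call with a gripper value outside its range is refused whole. "claw" is the finger opening in mm, from 0 to 85.4, set as the call begins (left out, the last holds). The fingers move at their own pace and stop on an object; "newtons" is the grip in N (left out, the last holds). Time passes only in rows, so rows that do not move let the fingers close. It gives the time, the measured TCP pose, the force, the opening and the grip force at its end, in the units of the state.
- ctrl.get_obs(): the state, without advancing time (a new reading comes with each control period).
- camera(name): name is "scene" or "top"; returns a dict with "color" (400x640x3 uint8, red, green, blue), "z_map" (400x640 float32, m along the optical axis (not along the pixel's ray), 0 where there is no reading), "camera_matrix" (3x3 intrinsics, pixels), "view" (4x4, takes a point from world to camera coordinates). Camera axes: x right, y down, z forward; pixel columns grow to the right and rows downward; lengths in m; the calibration is good to about 2 mm. A picture is of the moment at which its call begins.
- order.hand_in(): hands the job in; it is judged then, once.
The state is a dict: "time": time; "joints": joint angles; "qd": joint speeds; "joint_torque": joint torques, N m; "tcp_pos": TCP position; "orientation": TCP orientation; "force": force on the tool from outside, world axes, zero at the start; "moment": the same for the moment, N m; "width": finger opening in m; "grasp_force": force on a finger pad.
Only numpy, scipy, OpenCV 4.12 (cv2) and the standard library are available. Lean on these libraries where they do the work, as an engineer would, in place of code of your own. Each camera call takes 0.05 s, during which the arm holds its last target. There are 200 camera calls.

## Working session

There is one attempt and no reset: what is moved stays moved. The work goes in short steps, Python scripts to look and compute and a tool call to move; the robot and the scene stay as the last step left them, time stands still between calls to the robot, and variables do not carry over. Pictures are saved under pics/ and viewed, at most 10 in all, crops included, and the job is handed in when it is done.

Besides the shell and the picture viewer there is one more tool, called after "Request:" by a JSON object that holds its "method" and its "body". step_arm: Moves the arm, as the interface text tells. Its arguments: {"type":"object","properties":{"linear":{"type":"array","items":{"type":"array","items":{"type":"number"}}},"twist":{"type":"array","items":{"type":"array","items":{"type":"number"}}},"claw":{"type":"number"},"newtons":{"type":"number"}},"required":["linear","twist"]}

```bash
mkdir -p pics; cat > h.py <<'E'
import numpy as np,cv2
from bench import ctrl,camera,order
def pts(c):
    z=c["z_map"];K=c["camera_matrix"];V=c["view"]
    v,u=np.mgrid[:z.shape[0],:z.shape[1]]
    P=np.stack([(u-K[0,2])/K[0,0]*z,(v-K[1,2])/K[1,1]*z,z],-1)
    return (P-V[:3,3])@V[:3,:3]
def ray(c,u,v,h):
    K=c["camera_matrix"];V=c["view"];R=V[:3,:3]
    o=-R.T@V[:3,3];d=R.T@np.array([(u-K[0,2])/K[0,0],(v-K[1,2])/K[1,1],1])
    return o+d*(h-o[2])/d[2]
E
python3 - <<'E'
from h import *
for n in("top","scene"):
    c=camera(n);cv2.imwrite(f"pics/{n}0.png",c["color"][:,:,::-1]);print(n,c["camera_matrix"].tolist(),c["view"].round(3).tolist())
    np.savez(f"{n}0.npz",**c)
o=ctrl.get_obs();print(o)
E
```

```text
top [[398.4335478662884, 0.0, 321.319028729514], [0.0, 398.4335478662884, 200.62452817798842], [0.0, 0.0, 1.0]] [[0.019, -1.0, -0.012, -0.101], [-0.997, -0.018, -0.077, 0.57], [0.076, 0.014, -0.997, 1.162], [0.0, 0.0, 0.0, 1.0]]
scene [[463.18154914635943, 0.0, 314.59499179422164], [0.0, 463.18154914635943, 203.2993381145437], [0.0, 0.0, 1.0]] [[-0.737, -0.676, 0.005, 0.323], [-0.471, 0.508, -0.721, 0.353], [0.485, -0.534, -0.693, 1.047], [0.0, 0.0, 0.0, 1.0]]
{'time': 0.1, 'joints': array([-1.29310083e+00,  2.45741977e-01,  1.55890427e+00, -2.25451285e-05,
        1.33872288e+00, -1.74087215e-01]), 'qd': array([ 1.63119408e-05, -1.83576131e-03, -2.41834706e-03,  1.18688738e-04,
        1.19224028e-03,  6.19999679e-04]), 'joint_torque': array([-3.04920732e-04, -4.30675399e+01, -3.27126110e+01, -1.79554459e-04,
        2.89341333e-03, -1.90781236e-05]), 'tcp_pos': array([ 0.28363567, -0.58428173,  0.23028543]), 'orientation': array([-3.06005028e+00, -7.03249593e-01,  1.78803557e-04]), 'force': array([-0.1409796 , -0.28015277, -0.45711016]), 'moment': array([ 0.03191073, -0.00560481, -0.00728715]), 'grasp_force': 0.0, 'width': 0.08522901343440578}
```

View pics/top0.png

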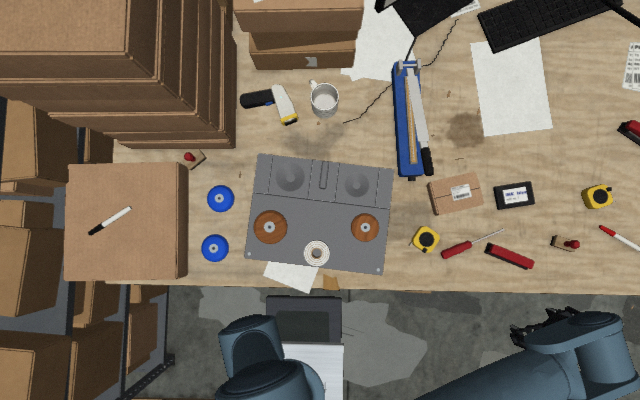

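View pics/scene0.png

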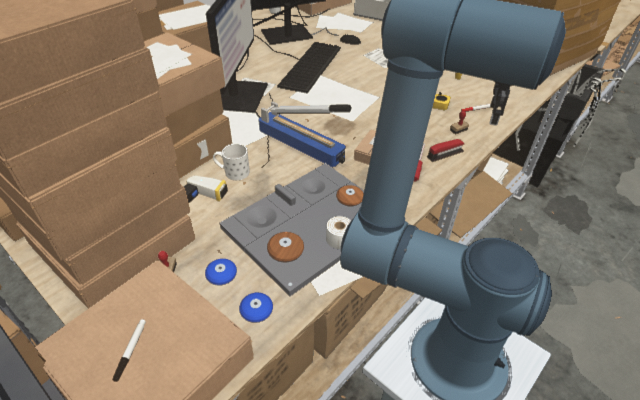

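The top view shows these candidates:
- **Brown feet:** large at about (270,227), small at about (365,228).
- **Blue look-alikes (not meant):** (220,198) and (215,248).
- **Dishes:** left at (289,178), right at (357,184).
- **Bystanders:** label roll at (316,253), tape measure at (426,239). A second tape at (599,196) is further off.

The scene view shows the same layout: large foot at (286,246), small foot at (349,195), partly hidden by the arm. Next I measure them.

```bash
python3 - <<'E'
from h import *
C={n:dict(np.load(n+"0.npz")) for n in("top","scene")}
for n,c in C.items():
    P=pts(c);hsv=cv2.cvtColor(c["color"],cv2.COLOR_RGB2HSV)
    # board top by depth
    z=P[...,2]
    roi=np.zeros(z.shape,np.uint8)
    if n=="top": roi[150:280,240:400]=1
    else: roi[150:300,215:400]=1
    # feet
    m=((hsv[...,0]<14)&(hsv[...,1]>130)&(hsv[...,2]>60)&(roi>0)&(z>0.035)).astype(np.uint8)
    k,l,s,ce=cv2.connectedComponentsWithStats(m)
    for i in range(1,k):
        if s[i,4]<150: continue
        h=cv2.convexHull(np.argwhere(l==i)[:,::-1].astype(np.int32))
        e=cv2.fitEllipse(h);hm=np.zeros_like(m);cv2.drawContours(hm,[h],-1,1,-1)
        q=P[hm>0];zt=np.percentile(q[:,2],90);t=q[q[:,2]>zt-.004]
        print(n,"brown",s[i],np.round(e[0],1),np.round(e[1],1),"ztop",zt.round(4),"topmean",t.mean(0).round(4),(t.max(0)-t.min(0)).round(3),"ray@.05",ray(c,*e[0],.052).round(4))
    m=((hsv[...,1]<40)&(roi>0)&(abs(z-.026)<.006)).astype(np.uint8)
    q=P[m>0];print(n,"board z",np.median(q[:,2]))
    if n=="top":
        r=cv2.minAreaRect((q[:,:2]*1000).astype(np.float32));print("rect",r,cv2.boxPoints(r))
    # roll
    m=((z>.07)&(z<.095)&(roi>0)).astype(np.uint8);k,l,s,ce=cv2.connectedComponentsWithStats(m)
    for i in range(1,k):
        if s[i,4]>60:q=P[l==i];print(n,"roll?",s[i],q.mean(0).round(4),q.min(0).round(3),q.max(0).round(3))
    # dishes
    m=((z<.020)&(z>.003)&(roi>0)).astype(np.uint8);k,l,s,ce=cv2.connectedComponentsWithStats(m)
    for i in range(1,k):
        if s[i,4]>60:q=P[l==i];print(n,"dish?",s[i],((q.min(0)+q.max(0))/2).round(4),(q.max(0)-q.min(0)).round(3),q[:,2].min().round(4))
c=C["top"];cv2.imwrite("pics/crop1.png",cv2.resize(c["color"][145:285,235:445,::-1],None,fx=3.5,fy=3.5,interpolation=cv2.INTER_CUBIC))
E
```

```text
top brown [254 211  33  33 708] [269.9 226.8] [32.6 32.8] ztop 0.0733 topmean [0.4919 0.0553 0.0718] [0.079 0.08  0.008] ray@.05 [0.4908 0.0566 0.052 ]
top brown [351 214  28  27 493] [364.5 227.1] [27.  27.3] ztop 0.0667 topmean [ 0.4943 -0.2156  0.0764] [0.065 0.142 1.138] ray@.05 [ 0.4952 -0.2158  0.052 ]
top board z 0.025636251457024785
rect ((534.9863891601562, -83.87527465820312), (410.70098876953125, 315.09417724609375), 84.13521575927734) [[ 357.28098 -272.05258]
 [ 670.7259  -304.24927]
 [ 712.6918   104.30203]
 [ 399.2469   136.49872]]
top roll? [257 213  26  27 373] [0.4917 0.0556 0.0722] [0.456 0.019 0.07 ] [0.53  0.09  0.077]
top roll? [304 240  26  26 455] [ 0.4208 -0.0797  0.0807] [ 0.387 -0.115  0.071] [ 0.456 -0.045  0.087]
top dish? [278 165  24  25 388] [0.6411 0.0065 0.0123] [0.073 0.069 0.015] 0.0046
top dish? [347 174  20  21 242] [ 0.6235 -0.1939  0.0132] [0.06  0.057 0.014] 0.0064
scene brown [337 186  26  19 329] [349.8 195.1] [19.2 25.8] ztop 0.0643 topmean [ 0.4888 -0.2065  0.067 ] [0.629 0.841 0.918] ray@.05 [ 0.4923 -0.2113  0.052 ]
scene brown [268 232  
[... 202 characters left out ...]
 0.8552 -0.0714  0.0798] [ 0.822 -0.126  0.07 ] [ 0.917 -0.046  0.092]
scene roll? [326 216  25  23 346] [ 0.4236 -0.0716  0.0785] [ 0.391 -0.114  0.07 ] [ 0.455 -0.04   0.084]
scene roll? [273 232  26  21 223] [0.4884 0.0596 0.0716] [0.457 0.027 0.07 ] [0.519 0.093 0.076]
scene dish? [298 150  47  18 122] [ 0.7141 -0.3274  0.0115] [0.161 0.063 0.017] 0.003
scene dish? [225 169  25  13 100] [ 0.8509 -0.0849  0.0115] [0.059 0.073 0.017] 0.0031
scene dish? [304 180  19  14 181] [ 0.624  -0.1958  0.0133] [0.063 0.065 0.013] 0.0066
scene dish? [248 208  27  19 329] [0.6426 0.0082 0.0116] [0.075 0.077 0.017] 0.0033
scene dish? [220 225 121  71 444] [0.5433 0.0514 0.0115] [0.333 0.176 0.017] 0.003
```

View pics/crop1.png

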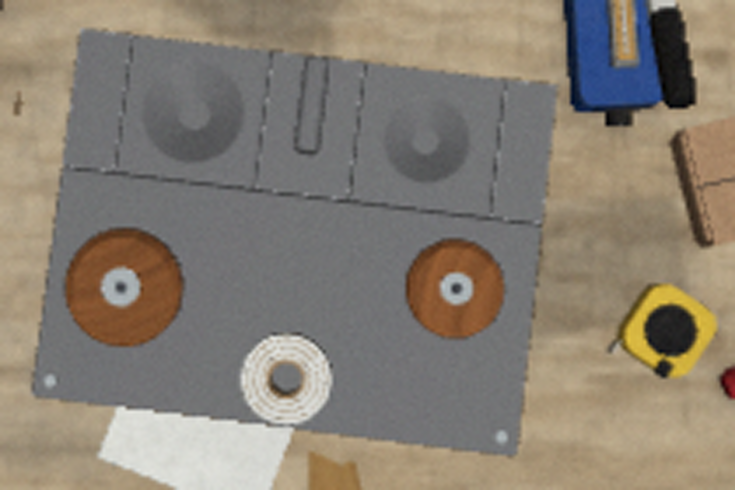

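The crop confirms the choice: brown large foot at crop (123,287), brown small foot at (456,288), larger dish at (193,112) on the same side as the large foot, and smaller dish at (427,138). The board fit and the depth dishes agree to about 2 mm:
- **Dish centres:** large (0.642, 0.0065), small (0.623, -0.194).
- **Feet:** large (0.491, 0.057), small (0.494, -0.2145).

The plan is to cradle each foot between the two open fingers and push it along its line.

Request:
{"method": "step_arm", "body": {"linear": [[0.94,-0.87,0.36],[0.94,-0.87,0.36],[0.94,-0.87,0.36],[0.94,-0.87,0.36],[0.94,-0.87,0.36],[0.94,-0.87,0.36],[0.94,-0.87,0.36],[0.94,-0.87,0.36],[0.94,-0.87,0.36],[0.94,-0.87,0.36],[0.94,-0.87,0.36],[0.94,-0.87,0.36]], "twist": [[0,0,0],[0,0,0],[0,0,0],[0,0,0],[0,0,0],[0,0,0],[0,0,0],[0,0,0],[0,0,0],[0,0,0],[0,0,0],[0,0,0]], "claw": 50}}

```text
time: 1.1
tcp_pos: [0.4236, -0.2252, 0.1226]
orientation: [-3.062, -0.703, 0.0]
force: [0.6, 0.5, -0.1]
width: 0.0502
grasp_force: 0.0
```

Request:
{"method": "step_arm", "body": {"linear": [[0,0,0],[0,0,0],[0,0,0],[0,0,0],[0,0,0]], "twist": [[0,0,5.6],[0,0,5.6],[0,0,5.7],[0,0,0],[0,0,0]]}}

```text
time: 1.52
tcp_pos: [0.4234, -0.2267, 0.123]
orientation: [-3.131, -0.25, 0.001]
force: [0.5, -0.2, 0.5]
width: 0.0503
grasp_force: 0.0
```

Request:
{"method": "step_arm", "body": {"linear": [[0,0,0.7],[0,0,0.7],[0,0,0.7],[0,0,0.7],[0,0,0.4],[0,0,0.2],[0,0,0.2],[0,0,0]], "twist": [[0,0,0],[0,0,0],[0,0,0],[0,0,0],[0,0,0],[0,0,0],[0,0,0],[0,0,0]]}}

```text
time: 2.18
tcp_pos: [0.4234, -0.2268, 0.0329]
orientation: [-3.131, -0.247, 0.001]
force: [0.3, -0.1, 0.3]
width: 0.0497
grasp_force: 0.0
```

```bash
python3 - <<'E'
from h import *
c=camera("scene");cv2.imwrite("pics/s1.png",cv2.resize(c["color"][130:310,220:440,::-1],None,fx=3,fy=3))
E
```

```text
(no output)
```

View pics/s1.png

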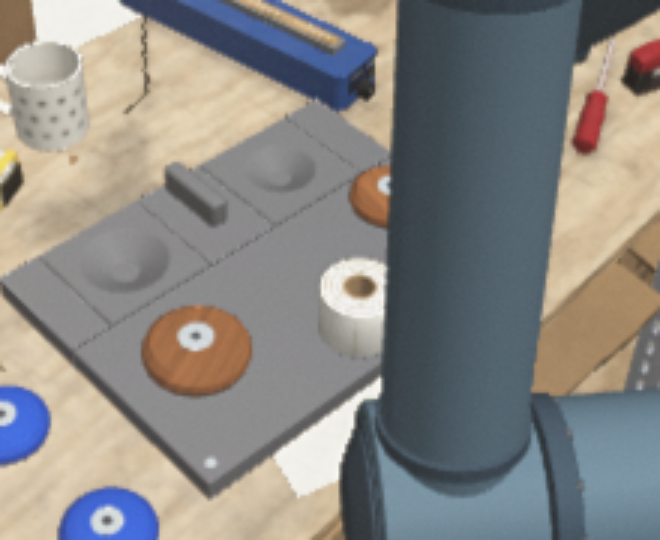

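The arm hides the gripper in this view. The large foot at (196,350) and the label roll at (352,305) are undisturbed. I'll push the small foot now.

Request:
{"method": "step_arm", "body": {"linear": [[0.3,0,0],[0.3,0,0],[0.3,0,0],[0.15,0,0],[0.15,0,0],[0.2,0,0],[0.2,0,0],[0.2,0,0],[0.2,0,0],[0.2,0,0],[0.2,0,0],[0.2,0,0]], "twist": [[0,0,0],[0,0,0],[0,0,0],[0,0,0],[0,0,0],[0,0,0],[0,0,0],[0,0,0],[0,0,0],[0,0,0],[0,0,0],[0,0,0]]}}

```text
time: 3.23
tcp_pos: [0.4882, -0.2166, 0.0332]
orientation: [-3.132, -0.246, 0.0]
force: [-0.4, 0.3, 1.0]
width: 0.0499
grasp_force: 0.2
```

```bash
cat > feet.py <<'E'
from h import *
import sys
for n in("top","scene"):
    c=camera(n);hsv=cv2.cvtColor(c["color"],cv2.COLOR_RGB2HSV);P=pts(c);z=P[...,2]
    roi=np.zeros(z.shape,np.uint8)
    if n=="top": roi[150:280,240:400]=1
    else: roi[150:300,215:400]=1
    m=((hsv[...,0]<14)&(hsv[...,1]>130)&(hsv[...,2]>60)&(roi>0)&(z>.028)).astype(np.uint8)
    k,l,s,ce=cv2.connectedComponentsWithStats(m)
    for i in range(1,k):
        if s[i,4]<100: continue
        h=cv2.convexHull(np.argwhere(l==i)[:,::-1].astype(np.int32));e=cv2.fitEllipse(h)
        hm=np.zeros_like(m);cv2.drawContours(hm,[h],-1,1,-1);q=P[hm>0]
        print(n,s[i],"z pct",np.percentile(q[:,2],[10,50,90]).round(4),"ray",ray(c,*e[0],.052).round(4),ray(c,*e[0],.036).round(4))
    if len(sys.argv)>1: cv2.imwrite(f"pics/{sys.argv[1]}_{n}.png",cv2.resize(c["color"][145:285,235:445,::-1],None,fx=3,fy=3))
E
python3 feet.py a
```

```text
top [254 211  33  33 716] z pct [0.062  0.0693 0.0734] ray [0.4908 0.0566 0.052 ] [0.4909 0.0588 0.036 ]
scene [327 181  17  19 169] z pct [0.0534 0.0615 0.1247] ray [ 0.5309 -0.2062  0.052 ] [ 0.5419 -0.2201  0.036 ]
scene [268 232  35  29 660] z pct [0.0599 0.0682 0.0719] ray [0.4908 0.0569 0.052 ] [0.5011 0.0476 0.036 ]
```

View pics/a_top.png

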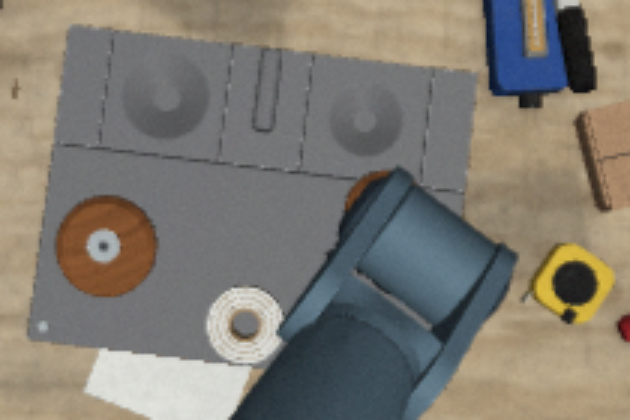

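The small foot's edge shows at (370,190) in front of the wrist, riding in the cradle towards the small dish at (366,120). The label roll at (245,325) hasn't moved. I'll keep pushing.

Request:
{"method": "step_arm", "body": {"linear": [[0.2,0,0],[0.2,0,0],[0.2,0,0],[0.2,0,0],[0.2,0,0],[0.2,0,0],[0.2,0,0],[0.2,0,0],[0.2,0,0],[0.2,0,0],[0.2,0,0],[0.2,0,0]], "twist": [[0,0,0],[0,0,0],[0,0,0],[0,0,0],[0,0,0],[0,0,0],[0,0,0],[0,0,0],[0,0,0],[0,0,0],[0,0,0],[0,0,0]]}}

```text
time: 4.33
tcp_pos: [0.5475, -0.2073, 0.0333]
orientation: [3.132, 0.246, 0.0]
force: [-0.2, -0.1, 0.9]
width: 0.0499
grasp_force: 0.2
```

Request:
{"method": "step_arm", "body": {"linear": [[0.1,0,0],[0.1,0,0],[0.1,0,0],[0.1,0,0],[0.1,0,0],[0.1,0,0],[0.1,0,0],[0.1,0,0],[0.1,0,0],[0,0,0]], "twist": [[0,0,0],[0,0,0],[0,0,0],[0,0,0],[0,0,0],[0,0,0],[0,0,0],[0,0,0],[0,0,0],[0,0,0]]}}

```text
time: 5.17
tcp_pos: [0.5697, -0.2038, 0.0334]
orientation: [3.132, 0.246, 0.001]
force: [0.3, -0.4, 0.3]
width: 0.0499
grasp_force: 0.0
```

```bash
python3 feet.py b
```

```text
top [254 211  33  33 719] z pct [0.0619 0.0694 0.0733] ray [0.4909 0.0565 0.052 ] [0.491  0.0588 0.036 ]
scene [301 175  19  18 179] z pct [0.0388 0.0473 0.0519] ray [ 0.6106 -0.1711  0.052 ] [ 0.6229 -0.1844  0.036 ]
scene [268 232  35  29 664] z pct [0.06   0.0683 0.072 ] ray [0.4911 0.0572 0.052 ] [0.5013 0.0479 0.036 ]
```

View pics/b_scene.png

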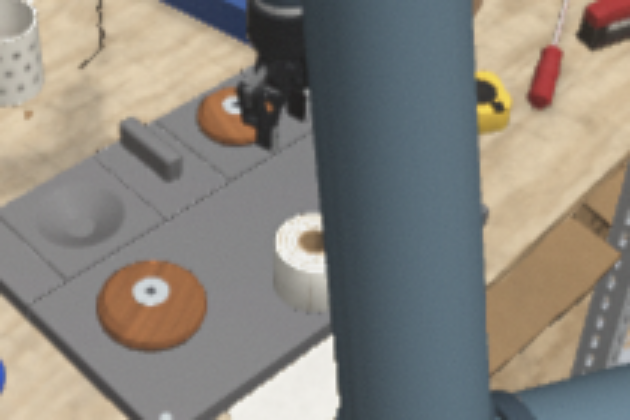

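The small foot now sits in its dish at crop (235,112). Its top reads about 0.05 m, which matches being home. I'll back off, rise, and move over behind the large foot.

Request:
{"method": "step_arm", "body": {"linear": [[-0.3,0,0],[-0.5,0,0],[-0.6,0,0],[-0.6,0,0],[0,0,-0.8],[0,0,-0.8],[0,0,-0.8],[0,0,-0.8],[0,0,-0.8],[0,0,0]], "twist": [[0,0,0],[0,0,0],[0,0,0],[0,0,0],[0,0,0],[0,0,0],[0,0,0],[0,0,0],[0,0,0],[0,0,0]]}}

```text
time: 6.1
tcp_pos: [0.5216, -0.2132, 0.1378]
orientation: [3.127, 0.246, 0.01]
force: [-0.2, -0.0, 0.4]
width: 0.0499
grasp_force: 0.0
```

Request:
{"method": "step_arm", "body": {"linear": [[-0.18,-1,0],[-0.18,-1,0],[-0.18,-1,0],[-0.18,-1,0],[-0.18,-1,0],[-0.18,-1,0],[-0.18,-1,0],[-0.18,-1,0],[-0.18,-1,0],[-0.18,-1,0],[-0.18,-1,0],[-0.18,-1,0]], "twist": [[0,0,0],[0,0,0],[0,0,0],[0,0,0],[0,0,0],[0,0,0],[0,0,0],[0,0,0],[0,0,0],[0,0,0],[0,0,0],[0,0,0]], "claw": 60}}

```text
time: 7.1
tcp_pos: [0.4182, 0.0771, 0.1322]
orientation: [-3.132, -0.245, 0.002]
force: [1.7, 0.3, 0.5]
width: 0.0601
grasp_force: 0.0
```

Request:
{"method": "step_arm", "body": {"linear": [[0,0,0],[0,0,0],[0,0,0],[0,0,0],[0,0,0],[0,0,0]], "twist": [[0,0,6.8],[0,0,6.8],[0,0,6.8],[0,0,6.9],[0,0,0],[0,0,0]]}}

```text
time: 7.6
tcp_pos: [0.4189, 0.0762, 0.1325]
orientation: [3.102, -0.495, -0.002]
force: [-0.9, 1.0, 0.9]
width: 0.0599
grasp_force: 0.0
```

```bash
python3 feet.py
```

```text
top [344 171  27  27 470] z pct [0.0427 0.049  0.0528] ray [ 0.6186 -0.1922  0.052 ] [ 0.6205 -0.1934  0.036 ]
top [254 211  33  33 724] z pct [0.0623 0.0694 0.0734] ray [0.491  0.0564 0.052 ] [0.4911 0.0587 0.036 ]
scene [268 234  35  27 551] z pct [0.0602 0.0686 0.1853] ray [0.4907 0.0572 0.052 ] [0.501  0.0478 0.036 ]
```

The small foot is at (0.6205, -0.193), home. I'll shift 4 mm sideways, come down behind the large foot, and push.

Request:
{"method": "step_arm", "body": {"linear": [[0,-0.16,0.7],[0,0,0.8],[0,0,0.8],[0,0,0.8],[0,0,0.4],[0,0,0.26],[0,0,0.2],[0,0,0]], "twist": [[0,0,0],[0,0,0],[0,0,0],[0,0,0],[0,0,0],[0,0,0],[0,0,0],[0,0,0]]}}

```text
time: 8.37
tcp_pos: [0.4208, 0.08, 0.034]
orientation: [3.102, -0.499, -0.001]
force: [-1.2, 0.5, -0.4]
width: 0.0601
grasp_force: 0.0
```

Request:
{"method": "step_arm", "body": {"linear": [[0.3,0,0],[0.3,0,0],[0.2,0,0],[0.15,0,0],[0.15,0,0],[0.2,0,0],[0.2,0,0],[0.2,0,0],[0.2,0,0],[0.2,0,0],[0.2,0,0],[0.2,0,0]], "twist": [[0,0,0],[0,0,0],[0,0,0],[0,0,0],[0,0,0],[0,0,0],[0,0,0],[0,0,0],[0,0,0],[0,0,0],[0,0,0],[0,0,0]]}}

```text
time: 9.37
tcp_pos: [0.4807, 0.0602, 0.0343]
orientation: [3.102, -0.5, -0.0]
force: [-0.6, 0.2, 1.1]
width: 0.0598
grasp_force: 0.3
```

```bash
python3 feet.py c
```

```text
top [344 172  27  26 472] z pct [0.0427 0.0489 0.0526] ray [ 0.6185 -0.1922  0.052 ] [ 0.6204 -0.1934  0.036 ]
top [259 198  33  30 430] z pct [0.0631 0.0704 0.308 ] ray [0.5272 0.0424 0.052 ] [0.5278 0.0444 0.036 ]
scene [279 235  17  15 134] z pct [0.0554 0.0628 0.0685] ray [0.4955 0.0426 0.052 ] [0.5059 0.033  0.036 ]
```

View pics/c_scene.png

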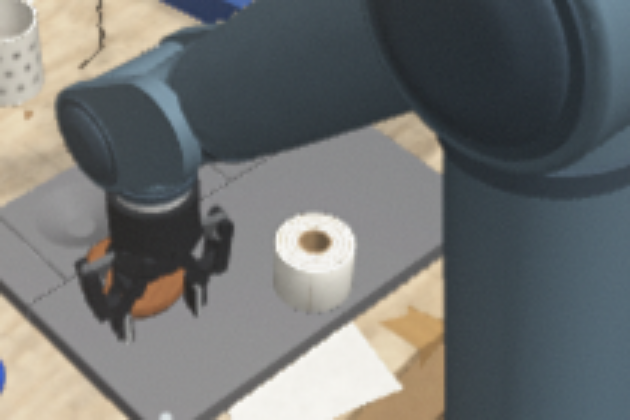

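The large foot sits between both fingers at (150,280), and the label roll is clear. I'll push the remaining ~114 mm.

Request:
{"method": "step_arm", "body": {"linear": [[0.2,0,0],[0.2,0,0],[0.2,0,0],[0.2,0,0],[0.2,0,0],[0.2,0,0],[0.2,0,0],[0.2,0,0],[0.2,0,0],[0.2,0,0],[0.2,0,0],[0.2,0,0]], "twist": [[0,0,0],[0,0,0],[0,0,0],[0,0,0],[0,0,0],[0,0,0],[0,0,0],[0,0,0],[0,0,0],[0,0,0],[0,0,0],[0,0,0]]}}

```text
time: 10.47
tcp_pos: [0.5376, 0.0414, 0.0343]
orientation: [-3.102, 0.5, 0.0]
force: [-0.4, -0.7, -1.0]
width: 0.0601
grasp_force: 0.3
```

Request:
{"method": "step_arm", "body": {"linear": [[0.2,0,0],[0.2,0,0],[0.2,0,0],[0.2,0,0],[0.15,0,0],[0.15,0,0],[0.15,0,0],[0.15,0,0],[0.15,0,0],[0.15,0,0],[0.15,0,0],[0.1,0,0]], "twist": [[0,0,0],[0,0,0],[0,0,0],[0,0,0],[0,0,0],[0,0,0],[0,0,0],[0,0,0],[0,0,0],[0,0,0],[0,0,0],[0,0,0]]}}

```text
time: 11.47
tcp_pos: [0.584, 0.0261, 0.0344]
orientation: [-3.102, 0.5, -0.0]
force: [-0.1, -0.8, -0.1]
width: 0.06
grasp_force: 0.0
```

Request:
{"method": "step_arm", "body": {"linear": [[0.1,0,0],[0.05,0,0],[0,0,0],[0,0,0]], "twist": [[0,0,0],[0,0,0],[0,0,0],[0,0,0]]}}

```text
time: 11.8
tcp_pos: [0.587, 0.0251, 0.0342]
orientation: [-3.102, 0.5, 0.0]
force: [0.8, -0.0, -0.3]
width: 0.0601
grasp_force: 0.0
```

```bash
python3 feet.py d
```

```text
top [277 161  29  27 252] z pct [0.0467 0.0549 0.3216] ray [0.642  0.0011 0.052 ] [0.6442 0.0026 0.036 ]
top [344 171  27  27 479] z pct [0.0425 0.0488 0.0526] ray [ 0.6186 -0.1923  0.052 ] [ 0.6205 -0.1935  0.036 ]
scene [301 175  25  18 293] z pct [0.0394 0.047  0.0511] ray [ 0.6071 -0.1772  0.052 ] [ 0.6194 -0.1906  0.036 ]
scene [261 208  17  18 181] z pct [0.0399 0.0485 0.0537] ray [0.6008 0.0115 0.052 ] [0.613  0.0013 0.036 ]
```

View pics/d_scene.png

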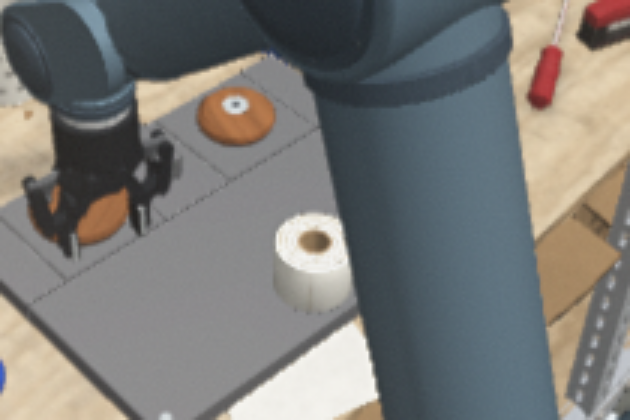

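The large foot has dropped into its dish at (85,215), and the small foot is still home at (236,115). I'll back off and rise.

Request:
{"method": "step_arm", "body": {"linear": [[-0.3,0,0],[-0.5,0,0],[-0.6,0,0],[-0.6,0,0],[-0.3,0,-0.8],[0,0,-0.8],[0,0,-0.8],[0,0,-0.8],[0,0,-0.8],[0,0,-0.8],[0,0,0],[0,0,0]], "twist": [[0,0,0],[0,0,0],[0,0,0],[0,0,0],[0,0,0],[0,0,0],[0,0,0],[0,0,0],[0,0,0],[0,0,0],[0,0,0],[0,0,0]]}}

```text
time: 12.9
tcp_pos: [0.5327, 0.0432, 0.1552]
orientation: [-3.102, 0.5, -0.004]
force: [-0.1, 0.9, 0.2]
width: 0.0601
grasp_force: 0.0
```

Request:
{"method": "step_arm", "body": {"linear": [[-0.7,0,-0.5],[-0.7,0,-0.5],[-0.7,0,-0.5],[-0.7,0,0],[-0.7,0,0],[-0.7,0,0],[0,0,0],[0,0,0]], "twist": [[0,0,0],[0,0,0],[0,0,0],[0,0,0],[0,0,0],[0,0,0],[0,0,0],[0,0,0]]}}

```text
time: 13.57
tcp_pos: [0.4317, 0.0763, 0.1903]
orientation: [3.101, -0.499, -0.003]
force: [-0.1, 0.3, -0.7]
width: 0.06
grasp_force: 0.0
```

```bash
python3 feet.py e
```

```text
top [274 161  32  32 685] z pct [0.0456 0.0532 0.0574] ray [0.6386 0.0046 0.052 ] [0.6408 0.0061 0.036 ]
top [344 171  27  27 475] z pct [0.0427 0.0486 0.0527] ray [ 0.6186 -0.1923  0.052 ] [ 0.6205 -0.1935  0.036 ]
scene [245 201  27  25 374] z pct [0.043  0.0522 0.0563] ray [0.6295 0.0202 0.052 ] [0.6422 0.0102 0.036 ]
```

View pics/e_top.png

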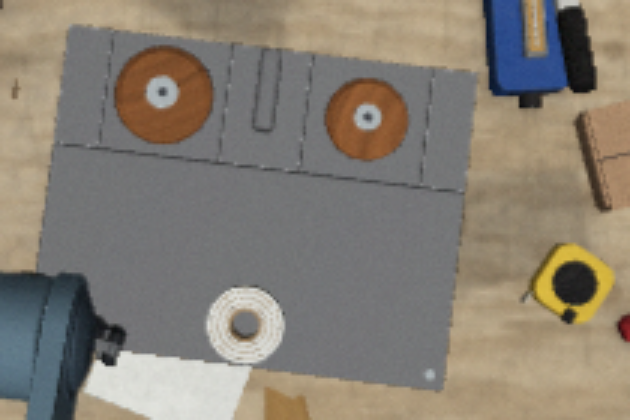

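Both feet are upright in their dishes, at crop (163,93) and (367,118). They are within about 2 mm of centre, and their top heights match being home. The label roll and tape measure haven't moved, and the robot is clear.

```bash
python3 -c "
from bench import order
print(order.hand_in())"
```

```text
the job is handed in; nothing more can be done
None
```

The job is handed in, though no verdict came back: by camera, both bun feet are upright and home in their own dishes, within about 2 mm of centre, with the label roll and tape measure unmoved and the arm clear.

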